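Sort left-hand and right-hand angle brackets

TASK

Two loose metal angle brackets, a left-hand one and its mirror image, stand on the bench between two grey bins. Put each one into the bin whose screwed-on sample bracket has the same hand, set down standing on its foot on the bin's floor, and let go.

Things in the scene. Friction and masses are not known exactly. Their poses are not given: they have to be found in the camera images.
- left_bracket_web (a point): middle of the web of the loose left-hand bracket (bare metal, about 0.1 kg, any yaw), 25 mm above its underside. Foot plate 100 x 55 x 5 mm; upright web 8 mm thick on one long edge, top at 50 mm; end wall 8 mm thick across one end, top at 38 mm. Web at the back, foot toward you: end wall at your left. z up; x along web (end wall at -x); y through web, away from foot (foot centre 23.5 mm along -y)
- right_bracket_web (a point): middle of the web of the loose right-hand bracket (bare metal, about 0.1 kg, any yaw), 25 mm above its underside. Foot plate 100 x 55 x 5 mm; upright web 8 mm thick on one long edge, top at 50 mm; end wall 8 mm thick across one end, top at 38 mm. Web at the back, foot toward you: end wall at your right. z up; x along web (end wall at +x); y through web, away from foot (foot centre 23.5 mm along -y)
- left_bin: fixed open grey bin for left-hand brackets, left or right of them; inside 160 (x) x 180 (y) mm, floor and walls 4 mm, rim at 55 mm. Origin: centre of underside, z up, x away from robot, yaw within 0.15 rad. A white ledge 64 mm deep on the -x side bears a screwed-on left-hand sample, foot toward the robot, end wall at the robot's left, top at 58 mm; only this tells the bins apart
- right_bin: fixed open grey bin for right-hand brackets, left or right of them; inside 160 (x) x 180 (y) mm, floor and walls 4 mm, rim at 55 mm. Origin: centre of underside, z up, x away from robot, yaw within 0.15 rad. A white ledge 64 mm deep on the -x side bears a screwed-on right-hand sample, foot toward the robot, end wall at the robot's right, top at 58 mm; only this tells the bins apart
There are look-alikes about, which are no part of the job. What is shaped like the part that bears left_bracket_web but orange is not meant.

How it is judged:
At the end, for the whole second after the job is handed in: The left-hand bracket is in the bin with the left-hand sample and the right-hand bracket in the bin with the right-hand sample: each web's middle within the compartment (78 mm of its centre along x, 88 mm along y) and less than 40 mm above the bench, the bracket upright on its foot within 0.2 rad (x of left_bracket_web in the frame of left_bin between -0.078 and 0.078 m and y of left_bracket_web in the frame of left_bin between -0.088 and 0.088 m and z of left_bracket_web in the frame of left_bin below 0.04 m and angle between each of left_bracket_web, right_bracket_web's own z axis and vertical below 0.2 rad and x of right_bracket_web in the frame of right_bin between -0.078 and 0.078 m and y of right_bracket_web in the frame of right_bin between -0.088 and 0.088 m and z of right_bracket_web in the frame of right_bin below 0.04 m); the robot touches nothing.
It also fails if it takes over 50 s, if anything falls off the work surface, if the arm or the gripper's body presses on something with over 40 N, if the wrist force passes 120 N, or if a joint passes its speed limit or range.

ROBOT

A 7-joint arm with a two-finger parallel gripper is mounted at the origin on a cart in front of the work surface, level with it; the furniture and walls round the work are solid. World frame = base frame: x ahead of the robot, y to its left, z up, the work surface at z = 0. Lengths are in m, angles in rad, forces in N, time in s.
With the tool pointing down it reaches from about 0.425 to 0.875 m from the base axis. Payload 4.7 kg.
Tool frame: the origin (TCP) lies midway between the tips of the shut fingers; the grasp point (between the pads) lies 19 mm behind it; x points along the fingers, z is the direction in which the jaws open and shut, and the axes are right-handed (so a half turn about x gives the same grasp; the last joint's range is limited). The gripper opens to 87 mm and grips with 3 to 60 N. Pads are 19 mm wide; open, the fingers measure 117 mm over their backs; the gripper's body (75 mm by 190 mm) begins 51 mm behind the grasp point.
Start: joints at [-1.217, 0.321, -0.07, 1.45, 0.023, 1.371, -0.057], TCP at [0.217, 0.613, 0.223] pointing down, gripper open.
Joint ranges: [-2.86, 2.86], [-0.3, 2.09], [-1.38, 1.24], [0.06, 2.45], [-1.56, 4.7], [0.09, 2.05], [-2.69, 2.69]. Speed limits (rad/s): [2.57, 2.57, 3.14, 3.14, 3.14, 3.14, 3.14].

INTERFACE

Orientations are given as a rotation vector (axis times angle).
In Python, from bench import ctrl, vision, close_job gives the robot as it stands. The module is installed in compiled form; this text tells all that it offers.
- The arm moves only by the tool servo_tool, never from a script. Its argument "commands" is a list that holds one entry, the list of rows, each a list of 7 numbers: the turn, a rotation vector about the tool's x, y, z in degrees, then the shift along the tool's x, y, z in mm, then the finger opening in mm, from 0 to 87. In form: [[[wx, wy, wz, x, y, z, grip], ...]]. A call has 1 to 5 rows; each row is the pose to reach, as a shift and turn from the pose commanded when the call began, along the tool's axes at that moment; what a row does not reach only later rows make up. A row lasts 1/8 s, in which the tool goes at most 62.5 mm and 10.7 degrees, less where a joint would pass 70% of its speed; a pose out of reach is approached as far as the arm can. A call with a gripper value outside its range is refused whole. The fingers move at their own pace and stop on an object; "newtons" is the grip in N (left out, the last holds). Time passes only in rows, so rows that repeat a pose let the fingers close. It gives the time, the measured TCP pose, the force and the opening at its end, in the units of the state.
- ctrl.get_state(): the state, without advancing time (a new reading comes with each control period).
- vision.get_image(name): name is "scene" or "side" or "wrist"; returns the picture (384x512x3 uint8, red, green, blue); there is no depth.
- vision.camera_info(name): a dict with "fov_y" (degrees; the focal length in pixels is half the picture's height over the tangent of half this angle, whatever the lens; pixels are square), "cx", "cy" (the principal point, pixels), "pose" (4x4, takes a point from camera to world coordinates). Camera axes: x right, y down, z forward; pixel columns grow to the right and rows downward; lengths in m; the calibration is good to about 2 mm. A picture is of the moment at which its call begins: read the wrist's pose just before it. camera_info takes no time and is no camera call; for the wrist camera it gives the pose at the moment of the call.
- close_job(): hands the job in, once; it reports no verdict.
The state is a dict: "time": time; "joint_positions": joint angles; "qd": joint speeds; "joint_torque": joint torques, N m; "position": TCP position; "tool_rot": TCP orientation; "ft_force": force on the tool from outside, world axes, zero at the start; "torque": the same for the moment, N m; "grip_width": opening from 0.0 (shut) to 1.0 (fully open).
Only numpy, scipy, OpenCV 4.12 (cv2) and the standard library are available. Lean on these libraries where they do the work, as an engineer would, in place of code of your own. Each camera call takes 0.05 s, during which the arm holds its last target. There are 200 camera calls.

## Working session

There is one attempt and no reset: what is moved stays moved. The work goes in short steps, Python scripts to look and compute and a tool call to move; the robot and the scene stay as the last step left them, time stands still between calls to the robot, and variables do not carry over. Pictures are saved under pics/ and viewed, about 8 in all and at most 12, crops included, and the job is handed in when it is done.

Besides the shell and the picture viewer there is one more tool, called after ">>>" as name(argument=value, ...) on one line, values as JSON. servo_tool: Moves the arm, as the interface text tells. Its arguments: {"type":"object","properties":{"commands":{"type":"array"},"newtons":{"type":"number"}},"required":["commands"]}

```bash
mkdir -p pics
cat > h.py <<'E'
import numpy as np, cv2
from bench import ctrl, vision, close_job
def cam(n):
    i=vision.camera_info(n); f=192/np.tan(np.radians(i["fov_y"])/2)
    return f,i["cx"],i["cy"],np.array(i["pose"])
def ray(c,u,v,z):
    f,cx,cy,P=c; d=P[:3,:3]@np.array([(u-cx)/f,(v-cy)/f,1]); o=P[:3,3]
    return o+d*(z-o[2])/d[2]
def proj(c,p):
    f,cx,cy,P=c; q=P[:3,:3].T@(np.array(p)-P[:3,3]); return cx+f*q[0]/q[2],cy+f*q[1]/q[2]
def snap(n,name):
    c=cam(n); im=vision.get_image(n); cv2.imwrite(f"pics/{name}.png",im[:,:,::-1]); np.save(f"pics/{name}.npy",np.array([c[0],c[1],c[2],*c[3].ravel()])); return im,c
def load(name):
    a=np.load(f"pics/{name}.npy"); return a[0],a[1],a[2],a[3:].reshape(4,4)
E
python3 - <<'E'
from h import *
np.set_printoptions(precision=3,suppress=True)
ims=[]
for n in ("scene","side"):
    im,c=snap(n,n+"0"); print(n,c); ims.append(im)
print(ctrl.get_state())
im,c=snap("wrist","wrist0"); print(c)
cv2.imwrite("pics/a.png",cv2.resize(ims[0],(800,600),interpolation=cv2.INTER_CUBIC)[:,:,::-1])
cv2.imwrite("pics/b.png",cv2.resize(ims[1],(800,600),interpolation=cv2.INTER_CUBIC)[:,:,::-1])
E
```

```text
scene (np.float64(383.31544299302385), 254.10988634094258, 183.61325620563733, array([[ 0.479, -0.453,  0.752, -0.266],
       [-0.878, -0.23 ,  0.42 , -0.465],
       [-0.017, -0.861, -0.508,  0.617],
       [ 0.   ,  0.   ,  0.   ,  1.   ]]))
side (np.float64(375.2341960964023), 259.94343893717905, 185.65015798819573, array([[-0.992, -0.094,  0.081,  0.469],
       [-0.123,  0.662, -0.739,  0.695],
       [ 0.015, -0.743, -0.669,  0.67 ],
       [ 0.   ,  0.   ,  0.   ,  1.   ]]))
{'time': 0.1, 'joint_positions': array([-1.217,  0.322, -0.07 ,  1.452,  0.023,  1.371, -0.057]), 'qd': array([ 0.   , -0.001, -0.   , -0.004,  0.001,  0.001, -0.001]), 'joint_torque': array([ -0.   , -49.258,  -0.406, -31.34 ,  -0.064,   0.039,   0.   ]), 'position': array([0.217, 0.612, 0.222]), 'tool_rot': array([-0.956,  1.352,  0.955]), 'ft_force': array([-0.103, -0.025, -0.555]), 'torque': array([-0.002, -0.01 , -0.029]), 'grip_width': 1.005905886452076}
(np.float64(299.1132654721156), 252.25275024642653, 194.4052391942386, array([[ 0.332,  0.911,  0.245,  0.15 ],
       [ 0.943, -0.321, -0.088,  0.635],
       [-0.002,  0.26 , -0.966,  0.384],
       [ 0.   ,  0.   ,  0.   ,  1.   ]]))
```

View pics/a.png

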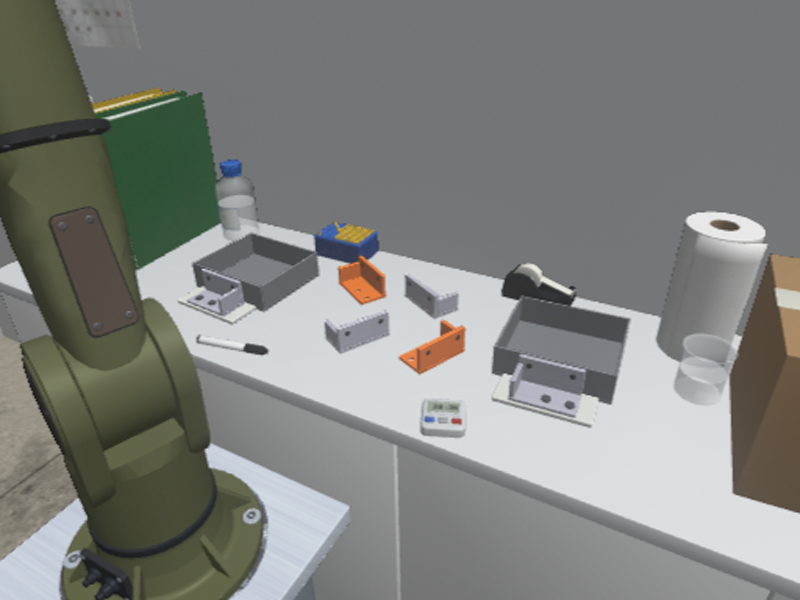

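View pics/b.png

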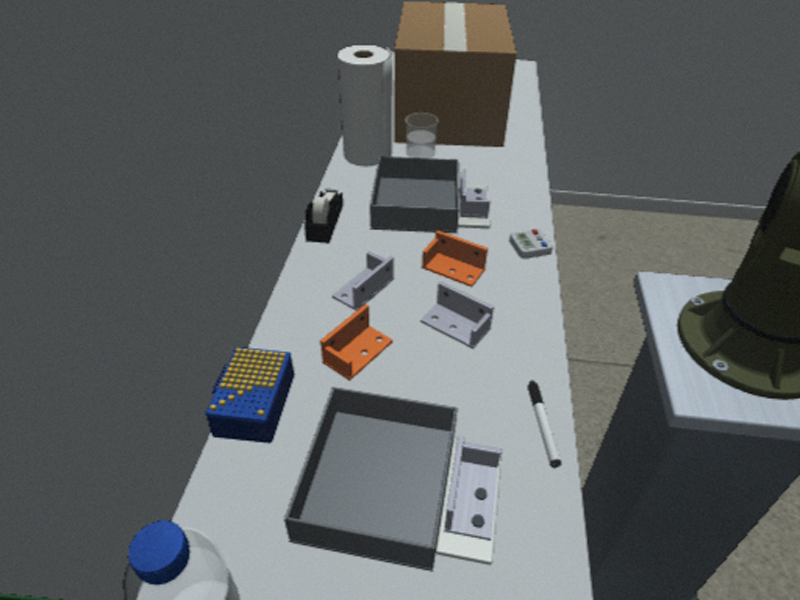

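Run:
```python
import cv2,numpy as np
def crop(f,x0,y0,w,h,s):
    im=cv2.resize(cv2.imread(f"pics/{f}.png")[y0:y0+h,x0:x0+w],None,fx=s,fy=s,interpolation=cv2.INTER_CUBIC)
    for k in range(0,w,10): cv2.line(im,(k*s,0),(k*s,6),(0,0,255),1); cv2.putText(im,str(x0+k),(k*s+1,16),0,.35,(0,0,255),1) if k%20==0 else 0
    for k in range(0,h,10): cv2.line(im,(0,k*s),(6,k*s),(0,0,255),1); cv2.putText(im,str(y0+k),(8,k*s+4),0,.35,(0,0,255),1)
    return im
a=crop("scene0",200,168,130,60,6); b=crop("side0",205,155,130,40+0,6)
cv2.imwrite("pics/c1.png",np.vstack([crop("scene0",200,170,100,56,5.5 and 5),crop("side0",205,155,100,72-8,5)]) if 0 else np.hstack([crop("scene0",205,170,95,60,4),crop("side0",205,155,100,75,4)[:240]]))
s1=crop("side0",205,155,115,70,6)
s2=crop("scene0",205,172,115,30,6)
cv2.imwrite("pics/c1.png",np.vstack([crop("scene0",205,172,120,55,5),crop("side0",205,158,120,64,5)]))
cv2.imwrite("pics/c2.png",np.vstack([np.hstack([crop("scene0",110,145,100,65,4),crop("scene0",310,185,100,90,4)[:260]]),np.hstack([crop("side0",180,240,150,125,3)[:,:400],crop("side0",230,95,100,94,4)[:375]])]))
```

```text
(no output)
```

View pics/c1.png

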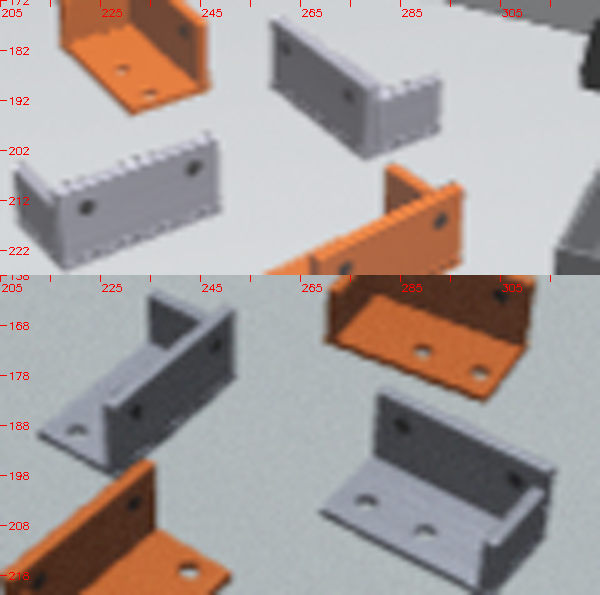

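View pics/c2.png

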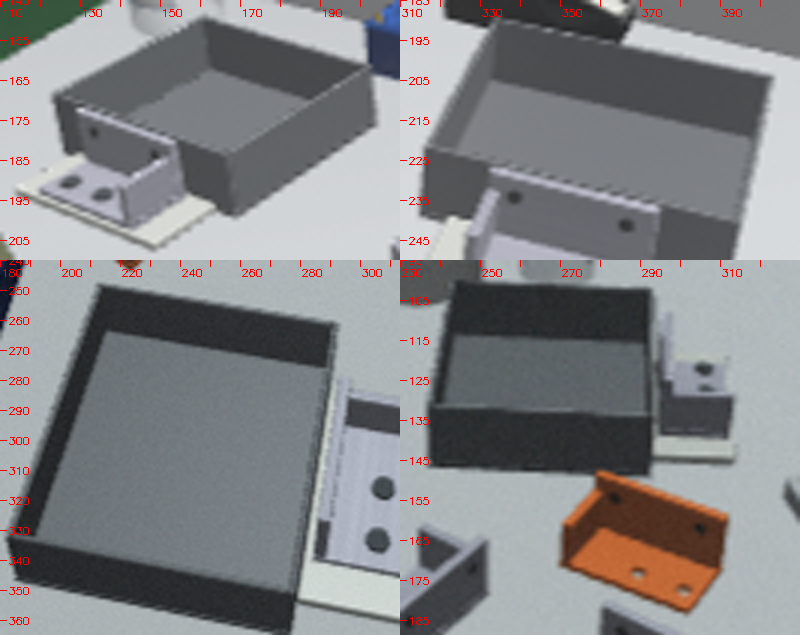

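Run:
```python
from h import *
np.set_printoptions(precision=4,suppress=True)
sc,sd=load("scene0"),load("side0")
def show(t,c,pts,z):
    q=np.array([ray(c,*p,z)[:2] for p in pts]); print(t,q.round(4).tolist(),"len",np.linalg.norm(np.diff(q,axis=0),axis=1),"ang",np.degrees(np.arctan2(*np.diff(q,axis=0).T[::-1])),"mean",q.mean(0))
show("C side top",sd,[(282,180.4),(316,196.6)],.05)
show("C sc top",sc,[(248,199.4),(217,210.6)],.05)
show("C sc bot",sc,[(249,214.4),(218.2,225.6)],0)
show("B side top out",sd,[(228.6,185.4),(252,165.4)],.05)
show("B side top in",sd,[(226.4,183.6),(249.4,164.2)],.05)
show("B sc top",sc,[(260,177),(279.4,189.6)],.05)
show("B sc bot",sc,[(259.4,189.6),(278.2,203.6)],0)
show("R side",sd,[(214,248.3),(292.3,261),(277.7,352.3),(182.7,331.7)],.055)
show("R sc",sc,[(203.3,162),(167,183),(123.3,168.8),(161.3,149.5)],.055)
show("L sc",sc,[(403,204.3),(395,240),(315.5,222),(335.75,190)],.055)
show("L side",sd,[(244.3,100.3),(293,102.5),(293,133),(238,131.3)],.055)
from scipy.spatial.transform import Rotation as R
print(R.from_rotvec(ctrl.get_state()["tool_rot"]).as_matrix())
```

```text
C side top [[0.4924, -0.0174], [0.4068, 0.0301]] len [0.098] ang [150.9912] mean [0.4496 0.0064]
C sc top [[0.4922, -0.0224], [0.4085, 0.0233]] len [0.0954] ang [151.3874] mean [0.4503 0.0004]
C sc bot [[0.4932, -0.0236], [0.41, 0.0244]] len [0.096] ang [149.9857] mean [0.4516 0.0004]
B side top out [[0.6217, 0.0199], [0.5754, -0.0661]] len [0.0976] ang [-118.2839] mean [ 0.5985 -0.0231]
B side top in [[0.6283, 0.0141], [0.5829, -0.0701]] len [0.0956] ang [-118.3441] mean [ 0.6056 -0.028 ]
B sc top [[0.6164, 0.0062], [0.5772, -0.0766]] len [0.0915] ang [-115.2992] mean [ 0.5968 -0.0352]
B sc bot [[0.6236, 0.0126], [0.5795, -0.0726]] len [0.0959] ang [-117.3795] mean [ 0.6015 -0.03  ]
R side [[0.6144, 0.2205], [0.4521, 0.2308], [0.465, 0.4175], [0.6289, 0.4036]] len [0.1626 0.1872 0.1645] ang [176.3703  86.0535  -4.8762] mean [0.5401 0.3181]
R sc [[0.6126, 0.2098], [0.4546, 0.2274], [0.4613, 0.4076], [0.6246, 0.3936]] len [0.159  0.1803 0.164 ] ang [173.6402  87.8679  -4.9151] mean [0.5383 0.3096]
L sc [[0.6496, -0.3989], [0.4898, -0.4099], [0.4721, -0.2242], [0.6391, -0.2207]] len [0.1602 0.1865 0.1671] ang [-176.05     95.4655    1.2189] mean [ 0.5626 -0.3134]
L side [[0.6466, -0.3924], [0.4875, -0.4021], [0.4772, -0.2255], [0.6369, -0.2109]] len [0.1594 0.1769 0.1604] ang [-176.5177   93.3266    5.2385] mean [ 0.5621 -0.3077]
[[-0.0004 -0.9428  0.3333]
 [-0.0014  0.3333  0.9428]
 [-1.     -0.0001 -0.0015]]
```

```bash
cat >> h.py <<'E'
from scipy.spatial.transform import Rotation as R
def go(*tg):
    """tg: (x,y,z,jaw angle deg) targets -> row values from present pose"""
    s=ctrl.get_state(); M=R.from_rotvec(s["tool_rot"]).as_matrix()
    print("t",round(s["time"],2),"pos",s["position"].round(4),"jaw",np.degrees(np.arctan2(M[1,2],M[0,2])).round(1),"x",M[:,0].round(3),"F",s["ft_force"].round(1),"grip",round(s["grip_width"]*87,1))
    for x,y,z,a in tg:
        a=np.radians(a); X=np.array([0,0,-1.]); Z=np.array([np.cos(a),np.sin(a),0]); T=np.c_[X,np.cross(Z,X),Z]
        w=np.degrees(R.from_matrix(M.T@T).as_rotvec()); d=M.T@(np.array([x,y,z])-s["position"])*1000
        print(" ->",w.round(1),d.round(1))
E
python3 -c "
from h import *
go((.44,.34,.22,65),(.4525,.0065,.22,60.7))"
```

```text
t 0.15 pos [0.2166 0.6124 0.2217] jaw 70.5 x [-0.    -0.001 -1.   ] F [-0.1 -0.6  0.3] grip 86.9
 -> [ 5.5 -0.1  0. ] [   2.  -301.5 -182.4]
 -> [ 9.8 -0.1  0. ] [   2.5 -424.4 -492.6]
```

>>> servo_tool(commands=[[[5.5, 0, 0, 0, -301, -182, 60], [5.5, 0, 0, 0, -301, -182, 60], [5.5, 0, 0, 0, -301, -182, 60], [5.5, 0, 0, 0, -301, -182, 60], [5.5, 0, 0, 0, -301, -182, 60]]], newtons=40)

```text
time: 0.78
position: [0.4159, 0.3694, 0.2225]
tool_rot: [-0.882, 1.384, 0.883]
ft_force: [1.5, 0.5, 0.3]
grip_width: 0.693
```

```bash
python3 -c "
from h import *
go((.4525,.0065,.2,60.7))"
```

```text
t 0.78 pos [0.4159 0.3694 0.2225] jaw 65.0 x [ 0.  0. -1.] F [1.5 0.5 0.3] grip 60.3
 -> [4.3 0.  0. ] [  22.4 -186.4 -313.6]
```

>>> servo_tool(commands=[[[4.3, 0, 0, 22, -186, -314, 60], [4.3, 0, 0, 22, -186, -314, 60], [4.3, 0, 0, 22, -186, -314, 60], [4.3, 0, 0, 22, -186, -314, 60], [4.3, 0, 0, 22, -186, -314, 60]]])

```text
time: 1.4
position: [0.4456, 0.0588, 0.2037]
tool_rot: [-0.825, 1.408, 0.825]
ft_force: [0.8, 0.1, 0.4]
grip_width: 0.692
```

```bash
python3 -c "
from h import *
go((.4525,.0065,.15,60.7))"
```

```text
t 1.4 pos [0.4456 0.0588 0.2037] jaw 60.7 x [ 0.001  0.001 -1.   ] F [0.8 0.1 0.4] grip 60.2
 -> [0. 0. 0.] [ 53.6 -31.6 -42.3]
```

>>> servo_tool(commands=[[[0, 0, 0, 54, -32, -42, 50], [0, 0, 0, 54, -32, -42, 50], [0, 0, 0, 54, -32, -42, 50]]])

```text
time: 1.78
position: [0.4526, 0.0087, 0.1493]
tool_rot: [-0.824, 1.41, 0.825]
ft_force: [-0.2, 0.9, -0.4]
grip_width: 0.579
```

Run:
```python
from h import *
im,c=snap("wrist","w1")
go((.4525,.0065,.02,60.7))
big=cv2.resize(im,(768,576),interpolation=cv2.INTER_CUBIC)[:,:,::-1].copy()
# predicted web top corners of C
for s in (-50,50):
  for n in (-4,4):
    a=np.radians(150.7); p=np.array([.4525,.0065,.05])+s/1e3*np.array([np.cos(a),np.sin(a),0])+n/1e3*np.array([np.cos(a+np.pi/2),np.sin(a+np.pi/2),0])
    u,v=proj(c,p); cv2.circle(big,(int(u*1.5),int(v*1.5)),3,(0,0,255),-1); print(s,n,round(u,1),round(v,1))
cv2.imwrite("pics/w1b.png",big)
```

```text
t 1.82 pos [0.4533 0.0097 0.1501] jaw 60.8 x [ 0.  0. -1.] F [0.3 1.3 0. ] grip 50.5
 -> [ 0.1  0.  -0. ] [130.1  -0.9  -3.3]
-50 -4 255.6 245.8
-50 4 247.2 245.8
50 -4 256.0 139.0
50 4 246.7 139.0
```

View pics/w1b.png

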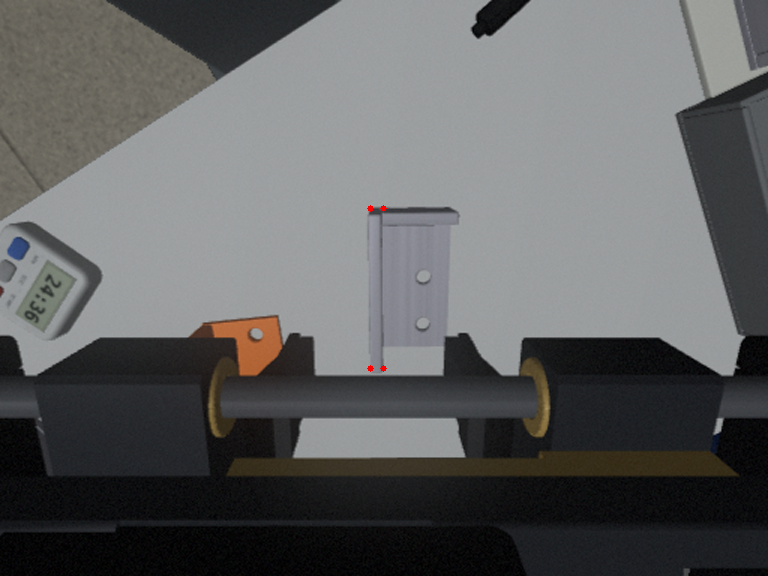

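>>> servo_tool(commands=[[[0, 0, 0, 60, 0, -3, 40], [0, 0, 0, 110, 0, -3, 40], [0, 0, 0, 136, 0, -3, 40], [0, 0, 0, 136, 0, -3, 40], [0, 0, 0, 136, 0, -3, 0]]])

```text
time: 2.45
position: [0.4533, 0.0072, 0.0153]
tool_rot: [-0.827, 1.405, 0.826]
ft_force: [0.9, 0.2, 0.9]
grip_width: 0.405
```

>>> servo_tool(commands=[[[0, 0, 0, 0, 0, 0, 0], [0, 0, 0, 0, 0, 0, 0], [0, 0, 0, 0, 0, 0, 0], [0, 0, 0, 0, 0, 0, 0]]])

```text
time: 2.95
position: [0.4521, 0.0061, 0.0143]
tool_rot: [-0.825, 1.408, 0.825]
ft_force: [-0.5, -0.7, 4.7]
grip_width: 0.087
```

```bash
python3 -c "
from h import *
go()"
```

```text
t 2.95 pos [0.4521 0.0061 0.0143] jaw 60.7 x [ 0.001  0.001 -1.   ] F [-0.5 -0.7  4.7] grip 7.6
```

>>> servo_tool(commands=[[[0, 0, 0, -40, 0, 0, 0], [0, 0, 0, -80, 0, 0, 0], [0, 0, 0, -120, 0, 0, 0], [0, 0, 0, -120, 0, 0, 0]]])

```text
time: 3.45
position: [0.4538, 0.0062, 0.1364]
tool_rot: [-0.826, 1.402, 0.823]
ft_force: [1.1, -0.0, -1.0]
grip_width: 0.088
```

```bash
python3 -c "
from h import *
go((.541,.2905,.13,85.7))"
```

```text
t 3.45 pos [0.4538 0.0062 0.1364] jaw 60.7 x [ 0.006  0.002 -1.   ] F [ 1.1 -0.  -1. ] grip 7.7
 -> [-25.    0.2   0.3] [  7.4  63.  290.6]
```

>>> servo_tool(commands=[[[-5, 0, 0, 2, 12, 58, 0], [-10, 0, 0, 4, 24, 114, 0], [-16, 0, 0, 6, 36, 170, 0], [-21, 0, 0, 6, 48, 228, 0], [-25, 0, 0, 6, 63, 284, 0]]])

```text
time: 4.08
position: [0.5351, 0.2855, 0.1254]
tool_rot: [-1.156, 1.246, 1.156]
ft_force: [0.9, -0.6, -1.7]
grip_width: 0.085
```

>>> servo_tool(commands=[[[0, 0, 0, 0, 0, 6, 0], [0, 0, 0, 0, 0, 6, 0]]])

```text
time: 4.32
position: [0.5349, 0.2897, 0.1256]
tool_rot: [-1.155, 1.247, 1.155]
ft_force: [0.9, -0.1, -2.9]
grip_width: 0.091
```

Run:
```python
from h import *
im,c=snap("wrist","w2"); im2,c2=snap("side","side2")
go((.541,.2905,.0185,85.7))
cv2.imwrite("pics/w2b.png",np.vstack([cv2.resize(im,(400,300)),cv2.resize(im2,(400,300))])[:,:,::-1] if 0 else np.hstack([im[:, 30:430],im2[:,110:510]])[:,:,::-1])
```

```text
t 4.42 pos [0.5358 0.288  0.1267] jaw 85.6 x [-0.001 -0.002 -1.   ] F [-0.3  0.  -1. ] grip 7.5
 -> [-0.1 -0.1 -0.1] [108.2  -5.1   3.1]
```

View pics/w2b.png

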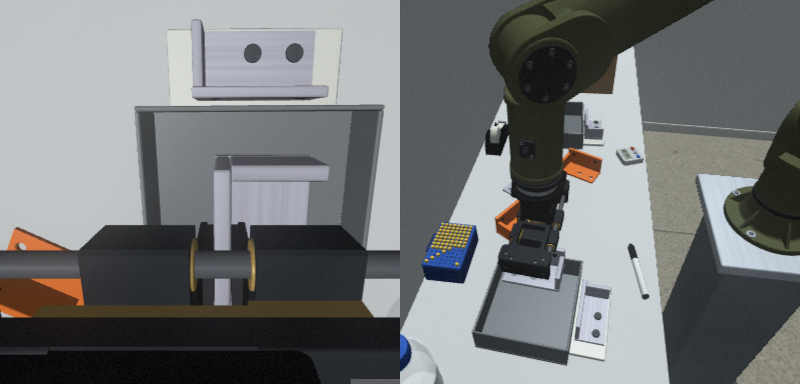

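>>> servo_tool(commands=[[[0, 0, 0, 40, -5, 3, 0], [0, 0, 0, 75, -5, 3, 0], [0, 0, 0, 95, -5, 3, 0], [0, 0, 0, 104, -5, 3, 0], [0, 0, 0, 106, -5, 3, 0]]])

```text
time: 5.05
position: [0.5416, 0.2929, 0.0221]
tool_rot: [-1.154, 1.243, 1.153]
ft_force: [-0.6, 0.7, -1.1]
grip_width: 0.09
```

```bash
python3 -c "
from h import *
go((.541,.2905,.0185,85.7))"
```

```text
t 5.05 pos [0.5416 0.2929 0.0221] jaw 85.7 x [ 0.001  0.    -1.   ] F [-0.6  0.7 -1.1] grip 7.9
 -> [-0.  0.  0.] [ 3.6  0.4 -2.4]
```

>>> servo_tool(commands=[[[0, 0, 0, 2, 0, 0, 0], [0, 0, 0, 3, 0, 0, 0], [0, 0, 0, 3.5, 0, 0, 0], [0, 0, 0, 3.5, 0, 0, 40], [0, 0, 0, 3.5, 0, 0, 40]]])

```text
time: 5.68
position: [0.5416, 0.2933, 0.0187]
tool_rot: [-1.154, 1.243, 1.154]
ft_force: [-0.3, -0.1, -0.1]
grip_width: 0.235
```

>>> servo_tool(commands=[[[0, 0, 0, 0, 0, 0, 40], [0, 0, 0, -40, 0, 0, 40], [0, 0, 0, -90, 0, 0, 40], [0, 0, 0, -120, 0, 0, 40], [0, 0, 0, -130, 0, 0, 40]]])

```text
time: 6.3
position: [0.5424, 0.2937, 0.1507]
tool_rot: [-1.154, 1.239, 1.153]
ft_force: [0.1, 0.0, -1.1]
grip_width: 0.457
```

```bash
python3 -c "
from h import *
snap('wrist','w3')
go((.56,.12,.16,-27.8),(.6035,-.031,.15,-27.8))"
```

```text
t 6.35 pos [0.5422 0.2937 0.1506] jaw 85.7 x [ 0.003  0.002 -1.   ] F [ 0.6 -0.3  0.5] grip 40.3
 -> [113.5   0.2  -0. ] [  -9.7  -30.7 -171.8]
 -> [113.5   0.2  -0. ] [ 1.000e-01 -8.530e+01 -3.192e+02]
```

>>> servo_tool(commands=[[[10, 0, 0, -5, -14, -60, 40], [20, 0, 0, -10, -30, -120, 40], [30, 0, 0, -10, -45, -180, 40], [40, 0, 0, -10, -60, -240, 40], [50, 0, 0, -10, -85, -295, 40]]])

```text
time: 6.98
position: [0.6029, -0.0094, 0.1566]
tool_rot: [-0.483, 1.518, 0.485]
ft_force: [1.3, -0.4, 0.5]
grip_width: 0.461
```

```bash
python3 -c "
from h import *
go((.6035,-.031,.15,-27.8))"
```

```text
t 6.97 pos [ 0.6029 -0.0094  0.1566] jaw 35.4 x [-0.002  0.    -1.   ] F [ 1.3 -0.4  0.5] grip 40.1
 -> [63.2 -0.1 -0. ] [  6.6 -18.  -12. ]
```

>>> servo_tool(commands=[[[10, 0, 0, 6, -18, -12, 50], [20, 0, 0, 6, -18, -12, 50], [30, 0, 0, 6, -18, -12, 50], [40, 0, 0, 6, -18, -12, 50], [50, 0, 0, 6, -18, -12, 50]]])

```text
time: 7.6
position: [0.6037, -0.029, 0.1503]
tool_rot: [0.199, 1.564, -0.201]
ft_force: [-0.0, -0.5, 0.6]
grip_width: 0.578
```

>>> servo_tool(commands=[[[10, 0, 0, 0, 0, 0, 50], [13.2, 0, 0, 0, 0, 0, 50], [13.2, 0, 0, 0, 0, 0, 50]]])

```text
time: 7.98
position: [0.6038, -0.0289, 0.1506]
tool_rot: [0.374, 1.54, -0.376]
ft_force: [-0.2, -0.4, 0.7]
grip_width: 0.574
```

Run:
```python
from h import *
im,c=snap("wrist","w4")
go((.6035,-.031,.0145,-27.8))
big=cv2.resize(im,(768,576),interpolation=cv2.INTER_CUBIC)[:,:,::-1].copy()
for s in (-50,50):
  for n in (-4,4):
    a=np.radians(62.2); p=np.array([.6035,-.031,.05])+s/1e3*np.array([np.cos(a),np.sin(a),0])+n/1e3*np.array([np.cos(a+np.pi/2),np.sin(a+np.pi/2),0])
    u,v=proj(c,p); cv2.circle(big,(int(u*1.5),int(v*1.5)),3,(0,0,255),-1); print(s,n,round(u,1),round(v,1))
cv2.imwrite("pics/w4b.png",big)
```

```text
t 8.03 pos [ 0.604  -0.029   0.1509] jaw -27.4 x [-0.002 -0.001 -1.   ] F [ 0.8 -1.1  0.9] grip 49.9
 -> [ 0.4 -0.1  0.1] [136.4  -1.8   0.7]
-50 -4 255.8 245.7
-50 4 247.4 245.6
50 -4 257.0 139.6
50 4 247.8 139.6
```

View pics/w4b.png

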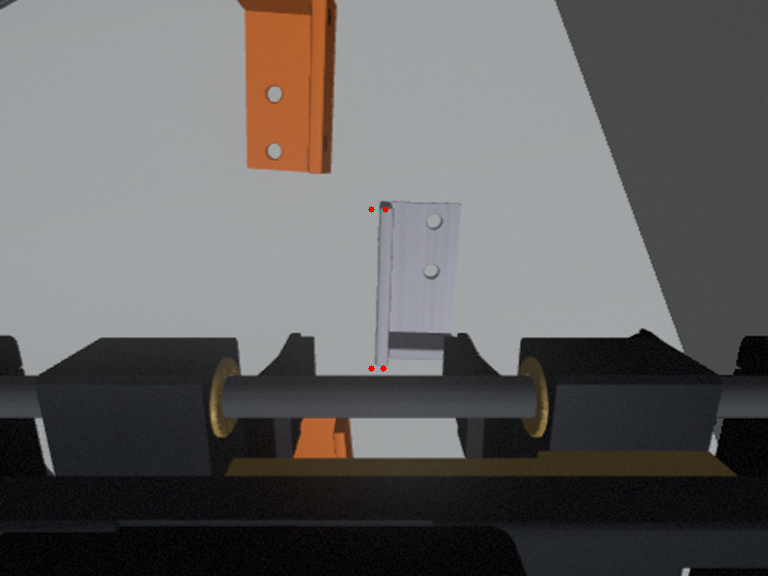

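>>> servo_tool(commands=[[[1.5, 0, 0, 60, -2, 4, 40], [1.5, 0, 0, 110, -2, 4.5, 40], [1.5, 0, 0, 136, -2, 4.5, 40], [1.5, 0, 0, 136, -2, 4.5, 40], [1.5, 0, 0, 136, -2, 4.5, 0]]])

```text
time: 8.65
position: [0.6087, -0.0331, 0.0173]
tool_rot: [0.396, 1.533, -0.396]
ft_force: [0.4, -0.5, 0.6]
grip_width: 0.405
```

>>> servo_tool(commands=[[[0, 0, 0, 0, 0, 0, 0], [0, 0, 0, 0, 0, 0, 0], [0, 0, 0, 0, 0, 0, 0], [0, 0, 0, 0, 0, 0, 0]]])

```text
time: 9.15
position: [0.608, -0.0325, 0.0169]
tool_rot: [0.397, 1.534, -0.395]
ft_force: [-1.6, 0.3, 4.2]
grip_width: 0.094
```

```bash
python3 -c "
from h import *
go()"
```

```text
t 9.15 pos [ 0.608  -0.0325  0.0169] jaw -29.0 x [ 0.     0.001 -1.   ] F [-1.6  0.3  4.2] grip 8.1
```

>>> servo_tool(commands=[[[0, 0, 0, -40, 0, 0, 0], [0, 0, 0, -80, 0, 0, 0], [0, 0, 0, -120, 0, 0, 0], [0, 0, 0, -120, 0, 0, 0]]])

```text
time: 9.65
position: [0.6102, -0.0334, 0.1396]
tool_rot: [0.398, 1.528, -0.394]
ft_force: [-0.1, -0.8, -1.4]
grip_width: 0.09
```

```bash
python3 -c "
from h import *
go((.5385,-.3115,.13,3.7))"
```

```text
t 9.65 pos [ 0.6102 -0.0334  0.1396] jaw -29.0 x [ 0.007  0.001 -1.   ] F [-0.1 -0.8 -1.4] grip 7.8
 -> [-32.7   0.4  -0.1] [   8.9 -278.1   72. ]
```

>>> servo_tool(commands=[[[-6, 0, 0, 2, -55, 14, 0], [-13, 0, 0, 4, -111, 29, 0], [-20, 0, 0, 6, -167, 43, 0], [-26, 0, 0, 7, -223, 58, 0], [-32.7, 0, 0, 7, -278, 72, 0]]])

```text
time: 10.28
position: [0.5349, -0.3121, 0.1275]
tool_rot: [-0.054, 1.572, 0.055]
ft_force: [-0.3, -0.1, -1.2]
grip_width: 0.092
```

>>> servo_tool(commands=[[[0, 0, 0, 0, 0, 0, 0], [0, 0, 0, 0, 0, 0, 0]]])

```text
time: 10.52
position: [0.5356, -0.3104, 0.1278]
tool_rot: [-0.049, 1.572, 0.051]
ft_force: [0.3, 0.3, -1.6]
grip_width: 0.087
```

Run:
```python
from h import *
im,c=snap("wrist","w5"); im2,c2=snap("side","side5")
go((.5385,-.3115,.021,3.7))
cv2.imwrite("pics/w5b.png",np.hstack([im[:, 50:450],im2[:,110:510]])[:,:,::-1])
```

```text
t 10.62 pos [ 0.5368 -0.3088  0.1282] jaw 3.9 x [-0.001  0.002 -1.   ] F [ 1.4  0.2 -1.9] grip 7.6
 -> [ 0.2 -0.1 -0.1] [107.2  -3.    1.6]
```

View pics/w5b.png

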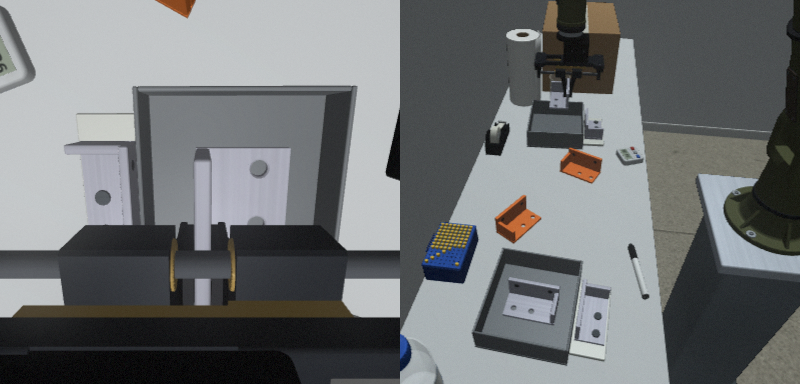

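>>> servo_tool(commands=[[[0, 0, 0, 40, -2, 1, 0], [0, 0, 0, 75, -2, 1, 0], [0, 0, 0, 95, -2, 1, 0], [0, 0, 0, 103, -2, 1, 0], [0, 0, 0, 105, -2, 1, 0]]])

```text
time: 11.25
position: [0.5379, -0.3128, 0.0246]
tool_rot: [-0.052, 1.57, 0.051]
ft_force: [-0.3, -0.0, -1.4]
grip_width: 0.088
```

```bash
python3 -c "
from h import *
go((.5385,-.3115,.021,3.7))"
```

```text
t 11.25 pos [ 0.5379 -0.3128  0.0246] jaw 3.8 x [ 0.001 -0.    -1.   ] F [-0.3 -0.  -1.4] grip 7.6
 -> [0.1 0.  0. ] [3.6 1.2 0.6]
```

>>> servo_tool(commands=[[[0, 0, 0, 2, 0, 0, 0], [0, 0, 0, 3, 0, 0, 0], [0, 0, 0, 3.5, 0, 0, 0], [0, 0, 0, 3.5, 0, 0, 40], [0, 0, 0, 3.5, 0, 0, 40]]])

```text
time: 11.88
position: [0.5376, -0.313, 0.0211]
tool_rot: [-0.051, 1.569, 0.051]
ft_force: [0.5, -0.1, 0.9]
grip_width: 0.235
```

>>> servo_tool(commands=[[[0, 0, 0, 0, 0, 0, 40], [0, 0, 0, -40, 0, 0, 40], [0, 0, 0, -90, 0, 0, 40], [0, 0, 0, -140, 0, 0, 40], [0, 0, 0, -180, 0, 0, 40]]])

```text
time: 12.5
position: [0.5376, -0.3133, 0.2032]
tool_rot: [-0.051, 1.568, 0.05]
ft_force: [0.2, 0.2, 0.2]
grip_width: 0.458
```

Run:
```python
from h import *
im,c=snap("wrist","w6"); im2,c2=snap("side","side6"); im3,_=snap("scene","scene6")
go()
cv2.imwrite("pics/w6b.png",np.hstack([im[:, 50:450],cv2.resize(im2[80:176,220:320],(400,384))])[:,:,::-1])
```

```text
t 12.65 pos [ 0.5385 -0.3139  0.2034] jaw 3.7 x [ 0.005 -0.002 -1.   ] F [-0.5 -0.1 -1. ] grip 40.0
```

View pics/w6b.png

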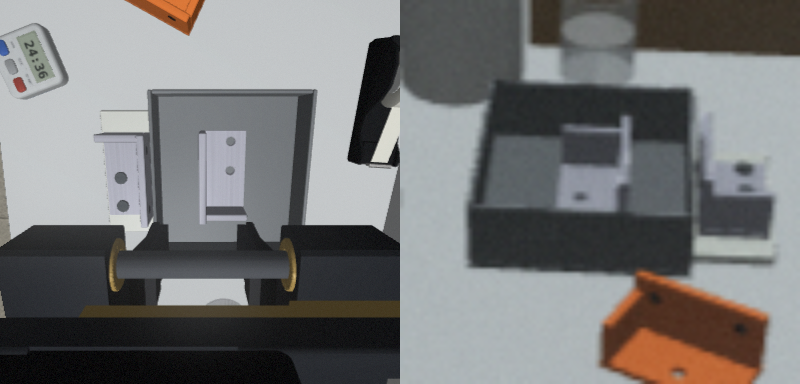

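```bash
python3 -c "
from h import *
close_job()"
```

```text
the job is handed in; nothing more can be done
```

I put both bare-metal brackets into the bins with matching samples, stood each on its foot, and let go. The right-hand one is in the bin at the robot's left, and the left-hand one is in the bin at its right. The orange look-alikes were not touched.

- **Final pictures:** both brackets stand upright, near the middle of the compartment, and the left-hand one is its bin's sample turned half round.
- **State at hand-in:** the gripper was open 40 mm and about 0.2 m above the bench, at about 12.7 s of the 50 s allowed. The wrist force readings I saw stayed around 5 N or less.
- **Disagreements:** the two fixed cameras placed the bins' centres about 6–8 mm apart in y, well within the room left. My first estimate of the left-hand bracket's web was about 4 mm off; I corrected it from the wrist camera before gripping. No check failed.

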